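# Fasten a limit switch on its test jig and hold its lever operated

## Task

The limit switch on the bench jig has to be held operated while a colleague reads its contacts. First fasten its mounting plate: push the captive wing knob down against its spring and turn it a quarter turn clockwise to its stop, so that it stays caught when let go. Then swing the switch's roller lever clockwise (seen from above) against its spring right to the end of its travel and finish with the fingers holding it there; do not let go, and leave the other things on the bench where they are.

Things in the scene. Friction and masses are not known exactly. Their poses are not given: they have to be found in the camera images.
- jig: Fixed bench jig with a grey limit switch lying on it. Origin on the bench under the lever's shaft; z up; +x: where the lever points at rest; -x leads over the switch to the wing knob (axis at x = -155 mm, y = 0). Aluminium base 90 mm wide, x from -195 to 40 mm, with a 66 mm wide steel plate on it, top at z = 28 mm. Switch 42 mm wide, x from -95 to 20 mm, top at z = 74 mm. Does not move.
- knob_grip (a point): Middle of the wing of the black captive wing knob, on its vertical axis; z = 63 mm at rest, goes down with the knob. The wing is an upright bar 38 mm long, 10 mm thick, 30 mm high (15 mm below to 13 mm above this point); its long side is this point's y. At rest it lies across the jig (along the jig's y), fastened it lies along the jig's x.
- knob_push (a joint): How far the knob is pushed down, m: 0 sprung out, 0.0105 fully down. Its spring pushes back with 6 N at 0, 10 N fully down. A cross bar in a slot under the plate lets it turn only while pushed down by 0.0085 or more; once turned, the bar catches under the slot's edges and keeps the knob down at about 0.008 when let go.
- knob_turn (a joint): Turn of the knob, rad, positive clockwise seen from above: about 0 (within 0.1) as it stands, stop at 1.5 (a quarter turn). Friction 0.05 N m, it stays where it is turned once the bar is under the plate.
- shaft (a point): Top of the lever's vertical shaft, z = 93 mm: the axis about which the lever swings.
- roller_center (a point): Centre of the black roller at the lever's end, 80 mm from the shaft's axis, z = 96 mm. Roller 19 mm in diameter, 14 mm high, on top of the arm, free on all sides and above, spinning freely on its upright pin (8 mm thick, 3 mm proud). Below the roller the arm is 13 mm wide.
- lever_arm: The steel lever arm with its hub (23 mm) and roller. Origin on the shaft's axis at z = 78 mm; its x axis points along the arm to the roller. The arm is 13 mm wide, 6 mm thick, z = 81 to 87 mm.
- lever (a joint): Angle of the lever, rad, positive clockwise seen from above: 0 at rest against its rest stop, 1.31 at the end of its travel (hard stop). The return spring pulls it back to 0 with 0.15 N m at 0 and 0.44 N m at the end (5.5 N at the roller).
- meter: Bystander: grey hand multimeter 170 x 80 x 45 mm lying loose; origin under its centre.
- caddy: Bystander: disk-drive caddy 165 x 105 x 26 mm lying loose; origin under its centre.
- breaker: Bystander: grey three-pole miniature circuit breaker, 54 mm wide, 85 mm high, 75 mm deep, standing loose; origin on the bench near its centre.
- screwdriver: Bystander: screwdriver 200 mm long lying loose; origin under its middle.

How it is judged (in metres and radians):
On the way, in this order (a step that is already met when the one before it is completed fails the run):
1. the wing knob has been pushed in, turned to its stop and let go, and stays caught (value of joint knob_turn above 1.2 rad and value of joint knob_push above 0.006 m and distance between the grasp point and knob_grip above 0.06 m), for 0.2 s.
2. the lever is wound to the end of its travel by the fingers (value of joint lever above 1.235 rad and velocity of joint lever between -0.1 and 0.1 rad/s and contact force between the fingers and lever_arm above 2.5 N), for 0.3 s.
At the end, for the whole second after the job is handed in: The fingers hold the lever, still, within 0.075 rad of the end of its travel (joint lever above 1.235, fingers pressing on it with more than 2.5 N), and the wing knob is caught on its own: turned more than 1.2 rad and staying down by more than 6 mm (all of step 2 and value of joint knob_turn above 1.2 rad and value of joint knob_push above 0.006 m); the arm keeps its last pose, push and grip.
It fails at once if the meter is pushed away from its place (more than 30 mm) (distance of meter from where it was at the start of the episode above 0.03 m).
It fails at once if the caddy is pushed away from its place (more than 30 mm) (distance of caddy from where it was at the start of the episode above 0.03 m).
It fails at once if the breaker is pushed away from its place (more than 30 mm) (distance of breaker from where it was at the start of the episode above 0.03 m).
It fails at once if the screwdriver is pushed away from its place (more than 30 mm) (distance of screwdriver from where it was at the start of the episode above 0.03 m).
It also fails if it takes over 48 s, if anything falls off the work surface, if the arm or the gripper's body presses on something with over 40 N, if the wrist force passes 120 N, or if a joint passes its speed limit or range.

## Robot

A 6-joint arm with a two-finger parallel gripper is mounted at the origin on the work surface. World frame = base frame: x ahead of the robot, y to its left, z up, the work surface at z = 0. Lengths are in mm, angles in rad, forces in N, time in s.
With the tool pointing down it reaches from about 275 to 825 mm from the base axis. Payload 4.9 kg.
Tool frame: the origin (TCP) lies at the very end of the fingers, on their centre line; the grasp point (between the pads) lies 19 mm behind it; z points along the fingers, y is the direction in which the jaws open and shut (so a half turn about z gives the same grasp; the last joint's range is limited). The gripper opens to 85 mm and grips with 20 to 120 N. Pads are 22 mm wide; open, the fingers measure 114 mm over their backs; the gripper's body (76 mm by 85 mm) begins 54 mm behind the grasp point. The pads swing forward as they close: fully open they stand 13 mm farther back than shut.
Start: joints at [-1.378, 0.326, -0.193, 1.052, 0, 1.437], TCP at [176.57, -520.905, 231.281] pointing down, gripper open.
Joint ranges: [-2.65, 2.65], [-0.97, 1.79], [-1.3, 1.35], [-1.93, 2.1], [-1.47, 1.37], [-3.14, 3.14]. Speed limits (rad/s): [2.57, 2.57, 3.14, 3.14, 3.14, 3.14].

## Interface

Orientations are given as [roll, pitch, yaw] about the fixed x, y, z axes, in that order (R = Rz(yaw) Ry(pitch) Rx(roll)).
In Python, from bench import bot, solve_ik, imaging gives the robot as it stands. Calls block until the motion is done:
- bot.move_ptp(position, orientation): joint-space move of the TCP to a pose.
- bot.movel(position, rot=None, max_speed=150, threshold=None): straight line of the TCP; rot=None keeps the orientation; max_speed is the mean speed in mm/s. With threshold (N) it stops when the force on the tool has changed by that much, and returns True; else False.
- bot.move_j(angles): joint-space move.
- bot.grip(opening, effort=None): opening from 0.0 (shut) to 1.0 (fully open); effort is the grip in N (None keeps the last); returns when the fingers have stopped.
- bot.dwell(seconds).
- solve_ik(position, orientation): joint angles nearest the present ones, or None.
- bot.get_state(): the state.
- imaging.capture(name): name is "scene" or "top"; returns the picture (420x560x3 uint8, blue, green, red); there is no depth.
- imaging.camera_model(name): a dict with "K" (3x3 intrinsics, pixels), "k1" (the pictures are not rectified: a ray, as slopes to the right and down, at radius r is drawn at 1 + k1 r^2 times it, then the intrinsics apply), "position" and "rotation" of the camera in the world. Camera axes: x right, y up, looking along -z (the intrinsics and any distortion apply to the point x, -y, -z); pixel columns grow to the right and rows downward; lengths in mm; the calibration is good to about 2 mm. A picture is of the moment at which its call begins. camera_model takes no time and is no camera call.
A pose or a line that the arm cannot do raises bot.IKError and nothing moves.
- bot.sign_off(): hands the job in, once; it reports no verdict.
The state is a dict: "t": time; "qpos": joint angles; "joint_velocities": joint speeds; "effort": joint torques, N m; "tcp_pos": TCP position; "orientation": TCP orientation; "contact_force": force on the tool from outside, world axes, zero at the start; "wrist_torque": the same for the moment, N m; "opening": opening from 0.0 (shut) to 1.0 (fully open).
Only numpy, scipy, OpenCV 4.12 (cv2) and the standard library are available. Lean on these libraries where they do the work, as an engineer would, in place of code of your own. Each camera call takes 0.05 s, during which the arm holds its last target. There are 200 camera calls.

## Working session

There is one attempt and no reset: what is moved stays moved. The work goes in short steps, each a Python script; the robot and the scene stay as the last script left them, time stands still between calls to the robot, and variables do not carry over. Pictures are saved under pics/ and viewed, about 8 in all and at most 12, crops included, and the job is handed in when it is done.

```bash
mkdir -p pics; ls
python3 - <<'E'
from bench import bot, imaging
import cv2, numpy as np
for n in("top","scene"):
    im=imaging.capture(n); cv2.imwrite(f"pics/{n}0.png",im)
    m=imaging.camera_model(n); print(n,{k:np.round(np.array(v),4).tolist() for k,v in m.items()})
a=cv2.imread("pics/top0.png");b=cv2.imread("pics/scene0.png")
s=bot.get_state();print(s)
E
```

```text
pics
top {'K': [[458.3053, 0.0, 276.767], [0.0, 458.3053, 213.9317], [0.0, 0.0, 1.0]], 'k1': -0.0186, 'position': [328.3272, 21.4176, 1373.6091], 'rotation': [0.1634, -0.011, -1.5594]}
scene {'K': [[539.7857, 0.0, 286.8606], [0.0, 539.7857, 213.3999], [0.0, 0.0, 1.0]], 'k1': -0.1109, 'position': [1169.074, 1077.3192, 1113.5402], 'rotation': [0.8834, -0.0078, 2.6196]}
{'t': 0.1, 'qpos': array([-1.37817925e+00,  3.26863138e-01, -1.93497462e-01,  1.05197679e+00,
        2.39957817e-05,  1.43659996e+00]), 'joint_velocities': array([ 0.00046851,  0.00016342,  0.00304784,  0.00095838, -0.00026747,
        0.00095894]), 'effort': array([ 6.08192586e-04, -4.44240367e+01,  2.63038391e+01,  7.89952377e-03,
       -1.21526764e-04,  7.80373568e-06]), 'tcp_pos': array([ 176.48451579, -520.36964001,  230.57857767]), 'orientation': array([-3.14006866e+00, -2.29964281e-04,  3.26813246e-01]), 'contact_force': array([-0.12435439, -0.4618668 ,  0.43438992]), 'wrist_torque': array([ 0.00807449, -0.04094692,  0.0027052 ]), 'opening': 1.0069266190420694}
```

View pics/top0.png

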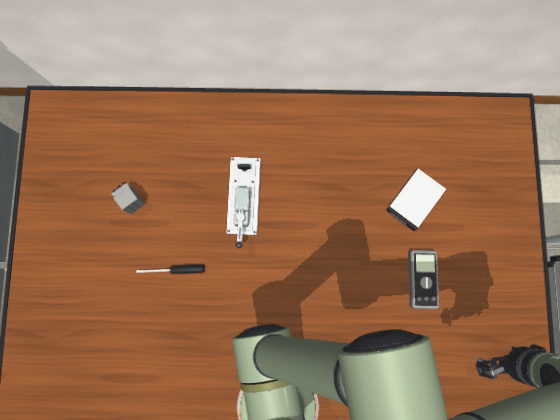

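View pics/scene0.png

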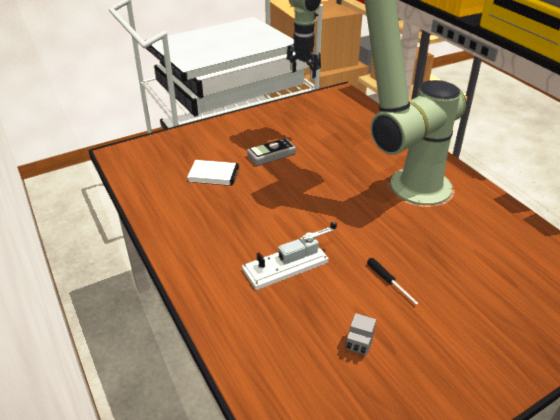

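The top view shows the jig at about (243,197): knob near (244,167), roller near (239,245), lever pointing toward the robot. In the scene view, the knob is near (261,260) and the roller near (333,226). Breaker, caddy, meter and screwdriver are all well away from it.

```bash
cat > h.py <<'E'
import numpy as np, cv2
from scipy.spatial.transform import Rotation as Rn
from bench import bot, imaging, solve_ik
def ray(n,uv):
    m=imaging.camera_model(n)
    D=np.array([m["k1"],0,0,0,0],float)
    p=cv2.undistortPoints(np.array([[uv]],float),np.array(m["K"]),D)[0,0]
    r=np.array(m["rotation"]); R=Rn.from_euler("xyz",r).as_matrix() if r.ndim==1 else r
    return np.array(m["position"]),R@np.array([p[0],-p[1],-1.])
def plane(n,uv,z):
    o,d=ray(n,uv); return o+d*(z-o[2])/d[2]
def tri(uv1,uv2):
    o1,d1=ray("top",uv1);o2,d2=ray("scene",uv2)
    s=np.linalg.lstsq(np.c_[d1,-d2],o2-o1,rcond=None)[0]
    a,b=o1+d1*s[0],o2+d2*s[1]; return (a+b)/2,np.linalg.norm(a-b)
E
python3 - <<'E'
from h import *
t=cv2.imread("pics/top0.png");s=cv2.imread("pics/scene0.png")
def blobs(im,box,name):
    x0,y0,x1,y1=box;c=im[y0:y1,x0:x1]
    k=(c.max(2)<70).astype(np.uint8)
    n,l,st,ce=cv2.connectedComponentsWithStats(k)
    for i in range(1,n):
        if st[i,4]>6: print(name,"dark",st[i].tolist(),(ce[i]+[x0,y0]).round(2))
    hsv=cv2.cvtColor(c,cv2.COLOR_BGR2HSV)
    k=((hsv[...,1]<70)&(hsv[...,2]>120)).astype(np.uint8)
    n,l,st,ce=cv2.connectedComponentsWithStats(k)
    i=1+np.argmax(st[1:,4]);cn=cv2.findContours((l==i).astype(np.uint8),0,2)[0][0]
    r=cv2.minAreaRect(cn);print(name,"light",r,(cv2.boxPoints(r)+[x0,y0]).round(1).tolist())
    return cv2.resize(c,None,fx=5,fy=5,interpolation=cv2.INTER_CUBIC)
a=blobs(t,(210,145,280,260),"top");b=blobs(s,(230,205,350,295),"scene")
h=max(a.shape[0],b.shape[0])
o=np.zeros((h,a.shape[1]+b.shape[1],3),np.uint8);o[:a.shape[0],:a.shape[1]]=a;o[:b.shape[0],a.shape[1]:]=b
f=min(800/o.shape[1],600/h);print("scale",5*f);cv2.imwrite("pics/c0.png",cv2.resize(o,None,fx=f,fy=f))
E
```

```text
top dark [28, 20, 12, 6, 46] [243.8 167. ]
top light ((33.161537170410156, 54.092308044433594), (30.84132957458496, 84.3698959350586), 3.1798300743103027) [[225.4, 240.4], [230.1, 156.1], [260.9, 157.8], [256.2, 242.1]]
scene dark [101, 18, 5, 6, 24] [332.92 225.5 ]
scene dark [49, 47, 4, 8, 19] [280.53 255.84]
scene dark [27, 48, 8, 14, 65] [260.28 260.28]
scene light ((60.574832916259766, 52.52130889892578), (34.75091552734375, 97.77879333496094), 69.02650451660156) [[238.7, 258.8], [330.0, 223.8], [342.4, 256.2], [251.1, 291.2]]
scale 4.2105263157894735
```

View pics/c0.png

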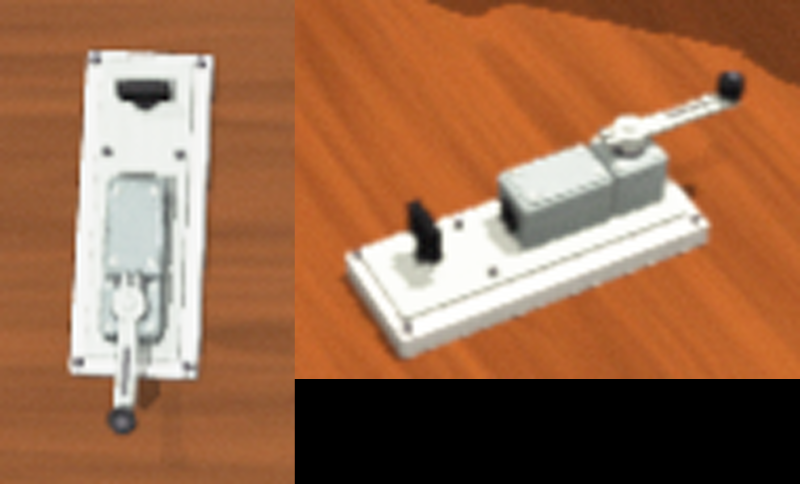

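The crop shows the knob wing across the jig (top px ≈ 244.0,166.7), hub at (240.6,216.7), and roller at (239.0,244.8) with the lever at rest.

Run:
```python
from h import *
t=cv2.imread("pics/top0.png");g=t[235:256,230:250].max(2).astype(int)
w=np.where(g<85,1,0);ys,xs=np.nonzero(w);print("roller px",xs.mean()+230,ys.mean()+235,len(xs))
r=(xs.mean()+230,ys.mean()+235)
print("roller plane",plane("top",(239,244.8),100).round(1), "tri",tri(r,(332.9,225.5)))
print("shaft plane",plane("top",(240.6,216.7),93).round(1),"scene",plane("scene",(230+(629-295)/4.2105,205+125/4.2105),95).round(1))
print("knob plane",plane("top",(244,166.6),74).round(1),"tri",tri((243.8,167.),(260.3,260.3)))
print("roller scene",plane("scene",(332.9,225.5),97).round(1),"knob scene",plane("scene",(260.3,260.3),62).round(1))
# screws of plate
for p in [(96,58),(202,63),(77,362),(190,367)]: print(plane("top",(210+p[0]/4.2105,145+p[1]/4.2105),28).round(1))
for p in [(244,150.0)]: pass
for nm,p in dict(breaker=(128,197),sd0=(137,271),sd1=(204,268)).items(): print(nm,plane("top",p,30).round())
```

```text
roller px 238.61904761904762 244.23809523809524 21
roller plane [450. 114. 100.] tri (array([452.30666438, 115.76495718,  91.41878426]), np.float64(0.2570514515202805))
shaft plane [530.4 111.9  93. ] scene [535.4 119.7  95. ]
knob plane [681.7 106.9  74. ] tri (array([686.33991247, 108.05440806,  55.83826983]), np.float64(2.2092254703486507))
roller scene [456.1 121.1  97. ] knob scene [689.9 112.9  62. ]
[718.2 144.5  28. ]
[715.6  68.1  28. ]
[497.4 151.8  28. ]
[494.9  72.5  28. ]
breaker [595. 454.  30.]
sd0 [377. 414.  30.]
sd1 [388. 219.  30.]
```

```bash
cat >> h.py <<'E'
KN=np.array([684.,108.]); SH=np.array([530.5,113.]); JY=np.radians(178.4)
def st(tag=""):
    s=bot.get_state(); print(tag,"t%.1f"%s["t"],s["tcp_pos"].round(1),"yaw%.3f"%s["orientation"][2],"F",s["contact_force"].round(1),"M",s["wrist_torque"].round(2),"op%.3f"%s["opening"],"q6 %.2f"%s["qpos"][5]); return s
E
python3 - <<'E'
from h import *
yaw=JY+np.pi/2-2*np.pi
print(solve_ik([*KN,46],[np.pi,0,yaw]))
bot.grip(0.45,30)
bot.move_ptp([*KN,150],[np.pi,0,yaw]); st("hover")
print(bot.movel([*KN,46],max_speed=80,threshold=10)); st("down")
cv2.imwrite("pics/s1.png",imaging.capture("scene")[190:310,200:360].repeat(4,0).repeat(4,1))
bot.grip(0.0,30); st("grip")
E
```

```text
[ 0.05011514  0.7392434   0.0047906   0.83634352  0.         -1.49275592]
hover t3.5 [684.1 107.1 150.1] yaw-1.600 F [ 0.7 -0.4 -0.3] M [-0.08 -0.01  0.03] op0.455 q6 -1.49
False
down t4.9 [684.5 108.   46.7] yaw-1.599 F [0.5 0.2 0.2] M [-0.   -0.    0.03] op0.446 q6 -1.49
grip t5.3 [687.5 107.8  47.6] yaw-1.599 F [ 6.2 -1.1  0. ] M [-0.   -1.24 -0.02] op0.109 q6 -1.49
```

View pics/s1.png

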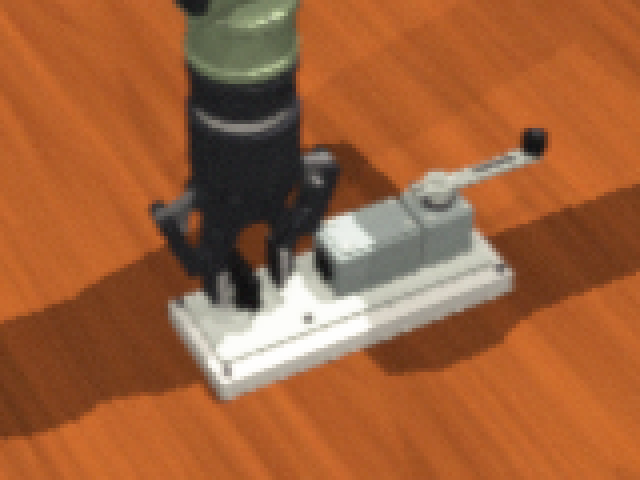

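The scene crop confirms the wing sits between the fingers, and the opening of 9.3 mm matches its thickness. The arm is compliant and was pulled to x ≈ 687.5, so I recentre there and push.

```bash
sed -i 's/KN=np.array(\[684.,108.\])/KN=np.array([688.,108.])/' h.py
python3 - <<'E'
from h import *
bot.grip(0.0,70)
bot.movel([*KN,46],max_speed=20); st("centre")
print(bot.movel([*KN,24],max_speed=12,threshold=17)); st("push")
bot.dwell(0.3); st("held")
E
```

```text
centre t5.9 [687.7 107.8  46.7] yaw-1.599 F [-1.4 -1.3  4.7] M [-0.11  0.41  0.04] op0.102 q6 -1.49
True
push t6.9 [687.8 107.8  37.6] yaw-1.599 F [-2.2 -0.8  7.9] M [-0.04  0.52 -0.  ] op0.100 q6 -1.49
held t7.2 [687.7 107.8  37.7] yaw-1.599 F [-1.7  1.1  8.3] M [-0.06  0.54 -0.03] op0.107 q6 -1.49
```

Run:
```python
from h import *
z=bot.get_state()["tcp_pos"][2]
for k in range(8):
    z-=1.5
    bot.movel([*KN,z],max_speed=15); s=st("cmd %.1f"%z)
    if s["contact_force"][2]>16: break
```

```text
cmd 36.2 t7.5 [687.8 107.8  37.6] yaw-1.599 F [-2.7 -0.4  8.8] M [-0.25  0.69  0.02] op0.103 q6 -1.49
cmd 34.7 t7.7 [687.8 107.8  37.1] yaw-1.599 F [-5.3 -1.3 13.6] M [-0.21  1.25  0.02] op0.107 q6 -1.49
cmd 33.2 t8.0 [687.9 107.8  37. ] yaw-1.599 F [-8.1 -1.9 21.8] M [-0.29  1.86  0.08] op0.102 q6 -1.49
```

Run:
```python
from h import *
y0=JY+np.pi/2-2*np.pi
for a in [.2,.4,.7,1.0,1.25,1.45,1.53]:
    bot.movel([*KN,33.5],[np.pi,0,y0-a],max_speed=60); s=st("a%.2f"%a)
    if abs(s["wrist_torque"][2])>1.2 or np.linalg.norm(s["contact_force"])>45: print("stop");break
```

```text
a0.20 t8.3 [687.8 107.8  37. ] yaw-1.799 F [-7.8 -1.  20.4] M [-0.23  1.75 -0.07] op0.103 q6 -1.29
a0.40 t8.7 [687.6 107.9  37. ] yaw-1.999 F [-8.7 -1.4 20.3] M [-0.17  1.89  0.01] op0.103 q6 -1.09
a0.70 t9.1 [687.5 108.1  37. ] yaw-2.299 F [-8.6 -0.9 21.5] M [-0.12  1.95  0.01] op0.102 q6 -0.79
a1.00 t9.6 [687.4 108.2  37. ] yaw-2.599 F [-8.4 -0.1 21.4] M [-0.04  1.97 -0.03] op0.103 q6 -0.49
a1.25 t10.0 [687.3 108.4  37. ] yaw-2.849 F [-8.8 -0.6 21.5] M [ 0.01  1.99 -0.02] op0.103 q6 -0.24
a1.45 t10.3 [687.3 108.5  37. ] yaw-3.048 F [-9.   0.8 20.7] M [ 0.04  1.94 -0.  ] op0.104 q6 -0.04
a1.53 t10.6 [687.3 108.6  37. ] yaw-3.127 F [-9.   0.5 21.3] M [0.05 1.96 0.44] op0.104 q6 0.04
```

Mz jumps to 0.44 N m at 1.53 rad, so the stop is reached. Now I release and check.

Run:
```python
from h import *
y0=JY+np.pi/2-2*np.pi-1.50
bot.movel([*KN,38.5],[np.pi,0,y0],max_speed=30); st("relax")
bot.grip(0.5); st("open")
bot.movel([*KN,150],max_speed=120); st("up")
R=SH+80*np.array([np.cos(JY),np.sin(JY)])
bot.grip(0.6,40)
bot.move_ptp([450,0,190],[np.pi,0,JY]); st("aside")
t=imaging.capture("top")[145:260,200:290];s=imaging.capture("scene")[205:295,230:350]
a=cv2.resize(t,None,fx=4,fy=4,interpolation=2);b=cv2.resize(s,None,fx=3.6,fy=3.6,interpolation=2)
b=cv2.copyMakeBorder(b,0,a.shape[0]-b.shape[0],0,0,0);cv2.imwrite("pics/c2.png",np.hstack([a,b]))
```

```text
relax t10.9 [687.2 108.5  39.2] yaw-3.099 F [-4.1  1.1  9.3] M [ 0.29  0.89 -0.04] op0.099 q6 0.01
open t11.3 [687.7 107.9  37.9] yaw-3.099 F [ 0.5 -0.1  0.1] M [-0.01  0.01  0.02] op0.503 q6 0.01
up t12.4 [687.4 108.  149. ] yaw-3.099 F [ 0.3  0.4 -0.8] M [-0.02  0.07 -0.05] op0.500 q6 0.01
aside t13.7 [ 4.515e+02 -1.000e-01  1.905e+02] yaw3.114 F [ 0.7 -0.6  0.2] M [ 0.   -0.02 -0.02] op0.601 q6 -0.14
```

View pics/c2.png

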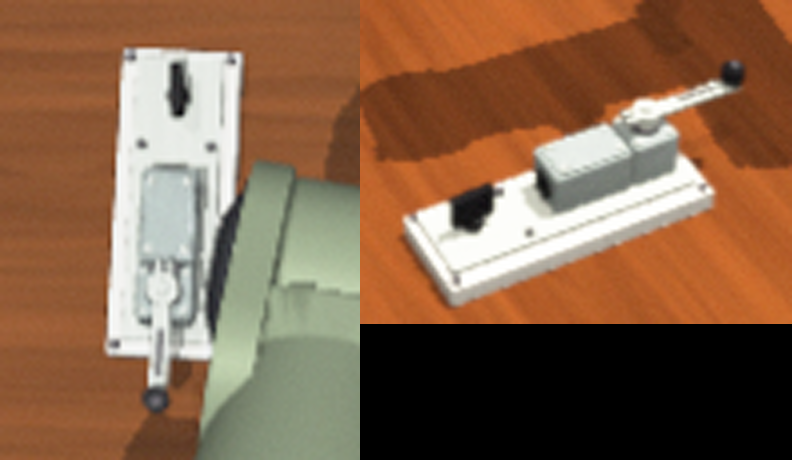

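The wing (top px 178,90 in the crop) now lies along the jig and stays down; the lever is still at rest. Knob contact puts the axis at (687.5,108), so the shaft is at ≈(532.5,112.7). Next is the roller.

```bash
sed -i 's/SH=np.array(\[530.5,113.\])/SH=np.array([532.5,112.7])/' h.py
cat >> h.py <<'E'
def rp(a,z=82,r=80): 
    g=JY-a; return [SH[0]+r*np.cos(g),SH[1]+r*np.sin(g),z],[np.pi,0,g]
E
python3 - <<'E'
from h import *
for a in (0,.7,1.4): print(solve_ik(*rp(a)))
p,o=rp(0)
bot.move_ptp([p[0],p[1],150],o)
print(bot.movel(p,max_speed=80,threshold=10)); st("down")
bot.grip(0.0,40); st("grip")
cv2.imwrite("pics/s3.png",cv2.resize(imaging.capture("scene")[150:290,230:390],None,fx=4,fy=4,interpolation=2))
E
```

```text
[ 0.09042451  0.34280912 -0.60730786  0.62067935  0.          0.11834977]
[ 0.19010483  0.39550779 -0.52125071  0.65403783  0.          0.9180301 ]
[ 0.21988832  0.47931405 -0.3777469   0.71373538  0.          1.64781359]
False
down t15.3 [453.  114.9  82.4] yaw3.114 F [0.  0.1 0.4] M [ 0.03  0.01 -0.04] op0.602 q6 0.12
grip t15.7 [452.9 115.1  82.4] yaw3.114 F [-0.9  1.1  3.5] M [ 0.03  0.08 -0.01] op0.199 q6 0.12
```

View pics/s3.png

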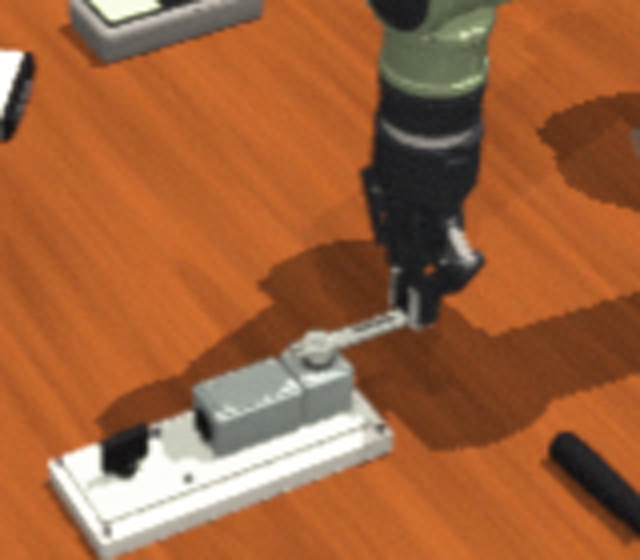

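The fingers hold the roller centred, with an opening reading that fits its 19 mm. Now I swing along the arc.

Run:
```python
from h import *
def ang(s): 
    d=s["tcp_pos"][:2]-SH; return JY-np.arctan2(d[1],d[0]), np.hypot(*d)
for a in [.1,.25,.4,.55,.7,.85,1.0,1.1,1.2,1.27,1.31,1.34,1.37,1.40]:
    bot.movel(*rp(a),max_speed=60); s=st("a%.2f"%a); print("   ang %.3f r %.1f"%ang(s), "tangF %.1f"%(s["contact_force"][:2]@[np.sin(JY-a),-np.cos(JY-a)]))
    if np.linalg.norm(s["contact_force"])>25: print("stop");break
```

```text
a0.10 t16.1 [453.4 122.6  82.3] yaw3.016 F [-0.2 -1.   5.1] M [-0.41  0.12 -0.03] op0.199 q6 0.23
   ang 0.097 r 79.7 tangF -1.0
a0.25 t16.4 [455.7 134.2  82.3] yaw2.866 F [-1.9 -1.8  5.2] M [-0.41  0.22 -0.05] op0.203 q6 0.41
   ang 0.246 r 79.8 tangF -2.3
a0.40 t16.8 [459.7 145.4  82.2] yaw2.716 F [-0.5 -3.3  6.5] M [-0.48  0.31 -0.01] op0.199 q6 0.58
   ang 0.394 r 79.8 tangF -3.3
a0.55 t17.1 [465.3 155.8  82.2] yaw2.566 F [-2.2 -2.6  7.4] M [-0.5   0.36  0.06] op0.202 q6 0.75
   ang 0.543 r 79.9 tangF -3.4
a0.70 t17.5 [472.4 165.3  82.2] yaw2.416 F [-3.3 -2.3  8.2] M [-0.56  0.53  0.03] op0.200 q6 0.92
   ang 0.691 r 79.9 tangF -3.9
a0.85 t17.8 [480.7 173.6  82.2] yaw2.266 F [-4.2 -3.2  8.6] M [-0.55  0.63 -0.03] op0.202 q6 1.08
   ang 0.839 r 80.0 tangF -5.2
a1.00 t18.2 [490.2 180.7  82.1] yaw2.116 F [-4.1 -1.9  8.2] M [-0.48  0.75  0.  ] op0.202 q6 1.24
   ang 0.987 r 80.0 tangF -4.5
a1.10 t18.5 [497.1 184.5  82.1] yaw2.016 F [-4.3 -1.4  9.4] M [-0.43  0.89 -0.02] op0.201 q6 1.34
   ang 1.085 r 80.1 tangF -4.5
a1.20 t18.7 [504.4 187.7  82.1] yaw1.916 F [-4.8 -1.2  9.1] M [-0.33  0.96  0.01] op0.197 q6 1.44
   ang 1.184 r 80.1 tangF -4.9
a1.27 t19.0 [509.5 189.5  82.1] yaw1.846 F [-4.3 -1.6  9.7] M [-0.24  1.05  0.01] op0.204 q6 1.52
   ang 1.252 r 80.1 tangF -4.6
a1.31 t19.2 [512.5 190.3  82.1] yaw1.806 F [-5.5 -0.5  8.7] M [-0.18  1.02  0.03] op0.203 q6 1.56
   ang 1.290 r 80.1 tangF -5.4
a1.34 t19.5 [514.5 190.8  82.1] yaw1.776 F [-5.2 -1.4  9.2] M [-0.18  1.18 -0.03] op0.199 q6 1.59
   ang 1.317 r 80.2 tangF -5.4
a1.37 t19.7 [514.6 190.9  81.9] yaw1.746 F [-10.7  -2.2  14.3] M [-0.4   2.22 -0.04] op0.200 q6 1.62
   ang 1.318 r 80.2 tangF -10.9
a1.40 t20.0 [514.8 190.9  81.6] yaw1.716 F [-16.1  -2.9  18.4] M [-0.56  3.27  0.02] op0.200 q6 1.65
   ang 1.320 r 80.2 tangF -16.3
```

The force rises steeply at 1.318 rad with the angle frozen, so that is the hard stop. I'll hold and verify once more.

Run:
```python
from h import *
bot.dwell(0.6); s=st("hold"); print(np.abs(s["joint_velocities"]).max())
t=imaging.capture("top");s=imaging.capture("scene")
a=cv2.resize(t[140:315,100:280],None,fx=2,fy=2,interpolation=2);b=cv2.resize(s[150:295,230:370],None,fx=3,fy=3,interpolation=2)
a=cv2.copyMakeBorder(a,0,b.shape[0]-a.shape[0],0,0,0);cv2.imwrite("pics/c4.png",np.hstack([a,b]))
o=cv2.imread("pics/top0.png"); 
for n,(x0,y0,x1,y1) in dict(breaker=(100,175,155,220),sd=(130,255,212,280),caddy=(380,160,455,235),meter=(405,245,445,312)).items():
    print(n,cv2.phaseCorrelate(*[np.float32(cv2.cvtColor(i[y0:y1,x0:x1],6)) for i in(o,t)]))
```

```text
hold t20.6 [514.8 190.9  81.6] yaw1.717 F [-16.5  -4.1  17.5] M [-0.62  3.25  0.03] op0.202 q6 1.65
0.0015236353730274297
breaker ((-0.08883095455617962, 0.5303415871374675), 0.9701316278952139)
sd ((0.004957611522478089, 0.2919302495764029), 0.4853089459737142)
caddy ((0.5286182615471589, 0.5134527903718507), 0.9594771898057726)
meter ((-0.0010797394075297007, 0.10354895158653221), 0.9466293669409223)
```

View pics/c4.png

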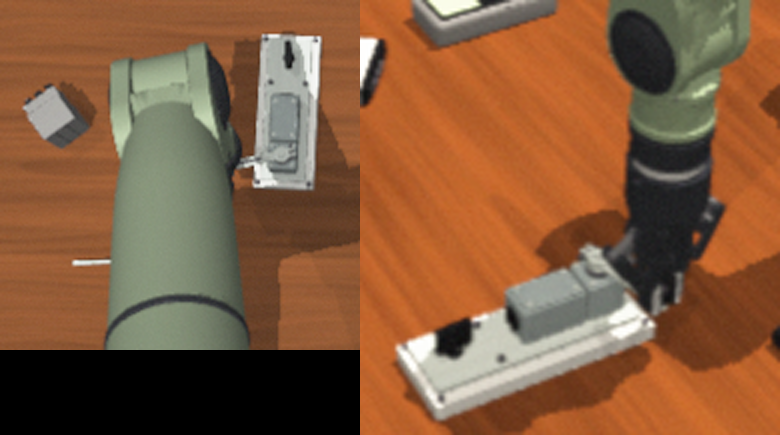

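The picture shows the lever swung round to the side and held in the fingers. The knob wing is still along the jig and down (left crop, 288,53), and the bystanders haven't moved. I'm handing in.

```bash
python3 -c "
from bench import bot
bot.sign_off()"
```

```text
the job is handed in; nothing more can be done
```

The wing knob is fastened, and the fingers are holding the roller lever against its end stop. I handed the job in at about 20.6 s of the 48 s allowed. The hand-in reports no verdict, so the checks below are my own.

- **Knob:** I pushed it fully down, turned it clockwise until it hit its stop, let go and backed off 110 mm. The turn was 1.5 rad, with the torque jumping to 0.44 N m at the end. Pictures taken afterwards, including the last one, show the wing along the jig and still down. I judged that it stays caught from those pictures and the force readings, because the knob joint itself can't be read.
- **Lever:** I gripped the roller at 40 N and swung it until it stopped moving at about 1.32 rad, worked out from the tool position. The sideways force there rose from 5 N to 16 N with almost no further motion. In the last check the lever was still: the joints moved at less than 0.002 rad/s and the wrist force was about 24 N.
- **Bystanders:** the breaker, caddy and meter shifted by less than 1 pixel (about 3 mm) between the first and last pictures. For the screwdriver, the match was weaker (0.49) because the arm partly hid it, but nothing came near it.

The first camera estimate of the knob was about 4 mm off. I corrected it from contact when the fingers closed on the wing, and used the corrected position for the lever.

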